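Check a stick pressure gauge on the tilted test valve

ROBOT

A 7-joint arm with a two-finger parallel gripper is mounted at the origin on the work surface. World frame = base frame: x ahead of the robot, y to its left, z up, the work surface at z = 0. Lengths are in m, angles in rad, forces in N, time in s.
With the tool pointing down it reaches from about 0.4 to 0.85 m from the base axis. Payload 4.5 kg.
Tool frame: the origin (TCP) lies between the finger pads; the fingertips stand 19 mm ahead of it and the grasp point (between the pads) is the TCP (r.tips_ahead is the distance from the TCP to the fingertips, in m); z points along the fingers, y is the line along which they close (so a half turn about z gives the same grasp; the last joint's range is limited). The gripper opens to 88 mm and grips with 3 to 60 N. Pads are 18 mm wide; open, the fingers measure 123 mm over their backs; the gripper's body (75 mm by 187 mm) begins 45 mm behind the grasp point.
Start: joints at [1.34, 0.689, -0.195, 1.565, 0.157, 0.902, -0.215], TCP at [0.164, -0.603, 0.258] pointing down, gripper open.
Joint ranges: [-3.01, 3.01], [-0.46, 2.08], [-1.47, 1.51], [0.13, 2.56], [-1, 4.14], [0.04, 2.09], [-2.66, 2.66]. Speed limits (rad/s): [2.57, 2.57, 3.14, 3.14, 3.14, 3.14, 3.14].

INTERFACE

Orientations are given as a unit quaternion [x, y, z, w].
In Python, from plant import r, cams, models gives the robot as it stands. The module is installed in compiled form; this text tells all that it offers.
- The arm moves only by the tool jog_arm, never from a script. Its arguments are lists of equal length, an entry for each row: "turn": the turn, a rotation vector about the tool's x, y, z in rad, a list of three; "translation": the shift along the tool's x, y, z in m, a list of three; "grip": the closure, from 0 (fully open) to 1 (shut). In form: {"turn": [[ax, ay, az], ...], "translation": [[tx, ty, tz], ...], "grip": [grip, ...]}. A call has 1 to 20 rows; each row is the pose to reach, as a shift and turn from the pose commanded when the call began, along the tool's axes at that moment; what a row does not reach only later rows make up. A row lasts 1/8 s, in which the tool goes at most 62.5 mm and 10.7 degrees, less where a joint would pass 70% of its speed; a pose out of reach is approached as far as the arm can. A call with a gripper value outside its range is refused whole. The fingers move at their own pace and stop on an object; "force" is the grip in N (left out, the last holds). Time passes only in rows, so rows that repeat a pose let the fingers close. It gives the time, the measured TCP pose, the force, the opening and the grip force at its end, in the units of the state.
- r.get_state(): the state, without advancing time (a new reading comes with each control period).
- cams.snapshot(name): name is "scene" or "top" or "wrist"; returns the picture (384x512x3 uint8, red, green, blue); there is no depth.
- cams.camera_params(name): a dict with "fx", "fy", "cx", "cy" (pixels), "k1" (the pictures are not rectified: a ray, as slopes to the right and down, at radius r is drawn at 1 + k1 r^2 times it, then the intrinsics apply), "eye" and "orientation" of the camera in the world. Camera axes: x right, y up, looking along -z (the intrinsics and any distortion apply to the point x, -y, -z); pixel columns grow to the right and rows downward; lengths in m; the calibration is good to about 2 mm. A picture is of the moment at which its call begins: read the wrist's pose just before it. camera_params takes no time and is no camera call; for the wrist camera it gives the pose at the moment of the call.
- r.finish_job(): hands the job in; it is judged then, once.
Trained networks look in the newest picture that a camera, given by its name, has taken for a name from the list of things; names that differ only in an ending like _2 or _b are one class to them, and where a whole thing is asked for, a point or a joint stands for the part that bears it (a point fixed in the world has none). Each returns a list of dicts, best first, with "p" (0 to 1); they miss things now and then, are a little off and sometimes report something else, mostly with a low value. They report only what shows in the picture. A call takes as long as a camera call. They do not tell look-alikes from the thing itself.
- models.find_in(camera, name): "position" ([x, y, z] in m, in world coordinates, good to about 4 mm: the middle of the surface that is visible of it).
- models.masks_of(camera, name): "pixels" (384x512 bool, what is visible of it).
- models.place_of(camera, name): "position" ([x, y, z] in m, in world coordinates, good to about 4 mm: a listed point, or the origin of a listed thing).
The state is a dict: "clock": time; "q": joint angles; "qd": joint speeds; "joint_torque": joint torques, N m; "tool_pos": TCP position; "eef_rot": TCP orientation; "contact_force": force on the tool from outside, world axes, zero at the start; "moment": the same for the moment, N m; "opening": opening from 0.0 (shut) to 1.0 (fully open); "finger_force": force on a finger pad.
Only numpy, scipy, OpenCV 4.12 (cv2) and the standard library are available. Lean on these libraries where they do the work, as an engineer would, in place of code of your own. Each camera call takes 0.05 s, during which the arm holds its last target. There are 200 camera calls.

TASK

Turn the regulator's knob until its pointer stands at the steel set mark clamped on the scale. Then pick up the nickel stick gauge, push its chuck squarely onto the tilted valve stem of the test block until the valve core snaps all the way in, and finish while still gripping the gauge and holding it pressed home against the core's spring. Leave the spare copper core, the black pad and the tin where they are.

Things in the scene. Friction and masses are not known exactly. Their poses are not given: they have to be found in the camera images.
- regulator: Grey regulator box fixed to the counter, 150 x 150 mm, 44 mm high, with a round metal scale 140 mm across on top, its face 50 mm above the counter. Origin at the centre of the underside, z up; the knob's axis is vertical through it. Seen from above, the pointer starts 0.5 to 1.4 rad anticlockwise of the set mark.
- knob_grip (a point): On the knob's axis, half-way up its black grip bar. z up, x along the bar towards the pointer. Bar: 60 mm along x, 12 mm wide, from 15 mm below to 15 mm above this point; under it a disc 62 mm across, 6 mm thick, on the scale face, which is 21 mm below this point. Turns both ways with no stop nearby, 0.05 N m of friction, and stays where left.
- pointer_tip (a point): Tip of the flat black pointer that juts from the knob's disc (the bar's top has a white line on that side), 47 mm from the knob's axis, 2 mm above the scale face; turns with the knob, x points outward.
- mark_tip (a point): Just before the nose of the set mark, 47 mm from the knob's axis, 2 mm above the scale face; the pointer tip coincides with it when set. x outward from the axis. The mark is a fixed dark steel clip 12 mm wide, 4 mm high, on the scale's rim, with a narrow nose pointing at the axis; its place round the scale varies.
- gauge_center (a point): Half-way up (48 mm) the nickel stick gauge, round, loose, 96 mm tall, 0.15 to 0.3 kg, standing upright on the counter; z along its axis. Lower 40 mm: chuck 40 mm in diameter, with a bore from below 19 mm in diameter, 24 mm deep, flat floor. Upper 56 mm: plain shaft 24 mm in diameter to grip. The shoulder between is 8 mm below this point.
- chuck_floor (a point): Centre of the flat floor of the gauge's bore, 24 mm above its foot on its axis; z along the axis to the shaft.
- gauge: The stick gauge as a whole: origin at the centre of its foot (the bore's mouth), z along its axis to the shaft.
- stem_tip (a point): Centre of the brass valve stem's end face; z points out along the stem, 0.4 rad from vertical, leaning to the block's -x. Rod 16 mm in diameter, bare for 35 mm, the last 5 mm tapering to 10 mm; below, a rubber collar 46 mm in diameter. The sprung core, a 7 mm pin, stands 8 mm out of this face. Home: the chuck floor rests on this face, bore and stem in line.
- valve_block: Dark steel test block fixed to the counter, base plate 120 x 100 x 16 mm with a 60 x 64 mm housing up to 47 mm, carrying the stem; origin at the centre of its underside, z up, the stem leans to -x. The stem's end is about 96 mm above the counter.
- core (a joint): How far the valve core is pushed into the stem, 0 (free) to 0.008 m (flush with the stem's end face), along the stem. Its spring pushes back with 6 N at first, nearly 12 N at 2 mm, then it snaps: the force drops to 5 N at 7 mm and is 6 N at 8 mm; it springs out again if it is let go.
- spare_core: Bystander: copper valve core standing upright, 20 mm in diameter at the foot, 42 mm tall; origin at its foot.
- pad: Bystander: black plastic bead breaker pad lying flat, 90 x 130 x 22 mm; origin at the centre of its underside.
- cap_tin: Bystander: bare metal tin, 60 mm in diameter, 60 mm tall; origin at the centre of its underside.
Things that resemble listed ones, but are neither listed nor needed, are in the scene too. There is more than one size of the valve_block; the one meant has the size given above. Of the things that look like the regulator, the larger one is meant.

How it is judged:
On the way, in this order (a step that is already met when the one before it is completed fails the run):
1. the knob's pointer stands at the set mark, the gauge not yet on the valve (distance between pointer_tip and mark_tip below 0.006 m and value of joint core below 0.002 m), for 0.3 s.
2. the gauge is on the stem with the core snapped in (value of joint core above 0.0062 m and distance between chuck_floor and stem_tip below 0.005 m), for 0.3 s.
At the end, for the whole second after the job is handed in: The pointer tip is within 6 mm (about 7 degrees) of the set mark; the core is in by more than 6.2 of its 8 mm; the chuck's floor is within 5 mm of the stem's end and the gauge within 0.13 rad of the stem's axis; the gauge presses on the valve with more than 2.5 N and the fingers still grip it (all of step 2 and distance between pointer_tip and mark_tip below 0.006 m and angle between the z axis of chuck_floor and the z axis of stem_tip, either way round below 0.13 rad and contact force between gauge and valve_block above 2.5 N and contact force between the fingers and gauge above 3 N); the arm keeps its last pose, push and grip.
It fails at once if the spare copper core is displaced by more than 3 cm (distance of spare_core from where it was at the start of the episode above 0.03 m).
It fails at once if the pad is displaced by more than 3 cm (distance of pad from where it was at the start of the episode above 0.03 m).
It fails at once if the tin is displaced by more than 3 cm (distance of cap_tin from where it was at the start of the episode above 0.03 m).
It also fails if it takes over 56 s, if anything falls off the work surface, if the arm or the gripper's body presses on something with over 40 N, if the wrist force passes 120 N, or if a joint passes its speed limit or range.

## Working session

There is one attempt and no reset: what is moved stays moved. The work goes in short steps, Python scripts to look and compute and a tool call to move; the robot and the scene stay as the last step left them, time stands still between calls to the robot, and variables do not carry over. Pictures are saved under pics/ and viewed, at most 10 in all, crops included, and the job is handed in when it is done.

Besides the shell and the picture viewer there is one more tool, called by a JSON object that holds its "method" and its "body". jog_arm: Moves the arm, as the interface text tells. Its arguments: {"type":"object","properties":{"turn":{"type":"array"},"translation":{"type":"array"},"grip":{"type":"array"},"force":{"type":"number"}},"required":["turn","translation","grip"]}

```bash
mkdir -p pics; cat > h.py <<'E'
from plant import r,cams,models
import numpy as np,cv2
from scipy.spatial.transform import Rotation as R
def snap(c,fn=None):
    p=cams.camera_params(c); im=cams.snapshot(c)
    if fn: cv2.imwrite('pics/'+fn,im[:,:,::-1])
    return im,p
def Rm(p):
    o=np.array(p['orientation']); return R.from_quat(o).as_matrix() if o.size==4 else o.reshape(3,3)
def proj(p,X):
    X=np.atleast_2d(X); c=(X-np.array(p['eye']))@Rm(p)
    s=np.c_[c[:,0],-c[:,1]]/-c[:,2:]; s=s*(1+p['k1']*(s**2).sum(1,keepdims=True))
    return s*[p['fx'],p['fy']]+[p['cx'],p['cy']]
def unproj(p,uv,z):
    uv=np.atleast_2d(uv).astype(float); d=(uv-[p['cx'],p['cy']])/[p['fx'],p['fy']]; s=d.copy()
    for _ in range(20): s=d/(1+p['k1']*(s**2).sum(1,keepdims=True))
    v=np.c_[s[:,0],-s[:,1],-np.ones(len(s))]@Rm(p).T; e=np.array(p['eye'])
    return e+v*((z-e[2])/v[:,2:])
def tool():
    s=r.get_state(); return np.array(s['tool_pos']),R.from_quat(s['eef_rot'])
def delta(pos,rot):
    p,q=tool(); return q.inv().apply(np.array(pos)-p),(q.inv()*rot).as_rotvec()
E
python3 - <<'E'
from h import *
np.set_printoptions(precision=4,suppress=True)
a,p=snap('scene','s1.png');b,pt=snap('top','t1.png')
cv2.imwrite('pics/both.png',cv2.resize(np.vstack([a,b])[:,:,::-1],(448,672))[:600]) if 0 else None
print(p,pt); print(tool()[0],tool()[1].as_matrix())
for n in ['regulator','knob_grip','pointer_tip','mark_tip','gauge','gauge_center','stem_tip','valve_block','spare_core','pad','cap_tin']:
    for c in ['scene','top']:
        for d in models.place_of(c,n)[:4]: print(n,c,np.round(d['position'],3),round(d['p'],2),np.round(proj(p if c=='scene' else pt,d['position'])[0]))
E
```

```text
{'fx': 380.078769970941, 'fy': 380.078769970941, 'cx': 247.6027582215655, 'cy': 192.43321455985287, 'k1': 0.026618056360078166, 'eye': array([1.2058, 0.435 , 0.8499]), 'orientation': array([0.1792, 0.3393, 0.8131, 0.4377])} {'fx': 464.0284450867684, 'fy': 464.0284450867684, 'cx': 255.49779690912297, 'cy': 194.2761816327533, 'k1': -0.07758798623493408, 'eye': array([0.3884, 0.0069, 1.3493]), 'orientation': array([-0.0488,  0.0501,  0.7068, -0.7039])}
[ 0.1634 -0.6027  0.257 ] [[ 0.9651  0.2617 -0.0005]
 [ 0.2617 -0.9651  0.0015]
 [-0.0001 -0.0016 -1.    ]]
regulator scene [ 0.527  0.278 -0.006] 0.93 [337. 244.]
regulator scene [0.481 0.476 0.004] 0.73 [414. 264.]
regulator scene [ 0.623 -0.01  -0.002] 0.38 [233. 222.]
regulator top [ 0.48   0.477 -0.002] 0.94 [ 95. 228.]
knob_grip scene [0.528 0.28  0.068] 0.88 [341. 228.]
knob_grip scene [0.482 0.477 0.051] 0.71 [420. 254.]
knob_grip top [0.526 0.283 0.067] 0.95 [155. 210.]
knob_grip top [0.485 0.481 0.05 ] 0.75 [ 87. 225.]
knob_grip top [0.57  0.272 0.054] 0.53 [161. 195.]
pointer_tip scene [0.57  0.273 0.053] 0.8 [331. 241.]
pointe
[... 963 characters left out ...]
222. 143.]
valve_block scene [ 0.471 -0.45  -0.003] 0.74 [158. 145.]
valve_block scene [0.542 0.233 0.05 ] 0.71 [322. 228.]
valve_block top [ 0.466 -0.448  0.003] 0.88 [410. 232.]
valve_block top [ 0.506 -0.285  0.002] 0.87 [354. 218.]
valve_block top [ 0.334 -0.254 -0.005] 0.57 [345. 278.]
spare_core scene [ 0.622 -0.005 -0.   ] 0.59 [234. 223.]
spare_core top [ 0.625 -0.012  0.   ] 0.52 [261. 179.]
pad scene [ 0.721  0.073 -0.003] 0.86 [237. 258.]
pad top [0.724 0.072 0.004] 0.76 [233. 146.]
pad top [0.523 0.282 0.069] 0.35 [156. 211.]
cap_tin scene [ 0.731 -0.081 -0.005] 0.87 [190. 237.]
cap_tin scene [0.572 0.272 0.055] 0.29 [331. 240.]
cap_tin top [ 0.728 -0.082 -0.   ] 0.79 [284. 145.]
```

View pics/s1.png

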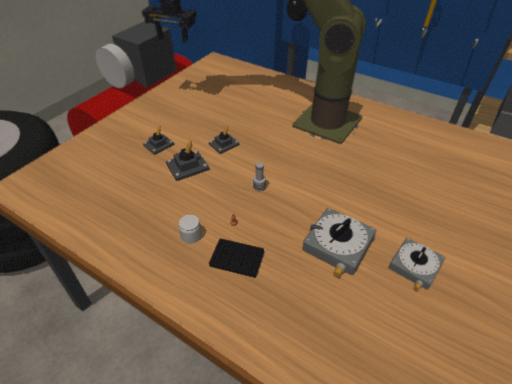

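View pics/t1.png

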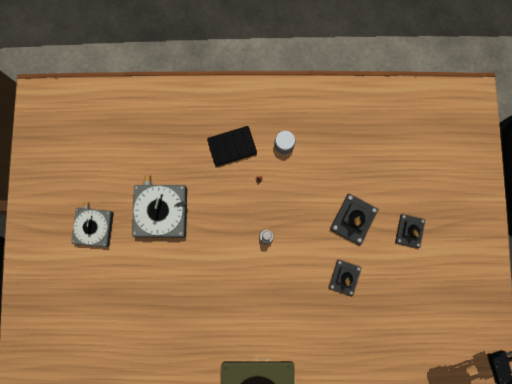

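The scene picture shows the larger regulator at about (340,238) with a smaller one at (417,262), and three blocks at (187,163), (223,141) and (158,143). The gauge is at (259,178), the copper core at (234,220), the tin at (190,229) and the pad at (237,258). In the top view the big regulator is at (159,211), its pointer up and its mark at (178,205).

The valve_block candidates are top (354,219), (345,278) and (410,231). The one at (354,219) fits: its plate is the biggest and its stem tip is at z≈0.095, against 0.072 for the others. For the regulator it is (159,211), not (92,228). I'll confirm both in one crop.

```bash
python3 - <<'E'
from h import *
np.set_printoptions(precision=3,suppress=True)
b=cv2.imread('pics/t1.png');pt=cams.camera_params('top')
A=cv2.resize(b[170:260,60:195],(400,267),interpolation=cv2.INTER_CUBIC);B=cv2.resize(b[185:305,320:440],(400,400),interpolation=cv2.INTER_CUBIC)
cv2.imwrite('pics/conf.png',np.hstack([cv2.copyMakeBorder(A,0,133,0,0,cv2.BORDER_CONSTANT),B]))
down=lambda yaw:R.from_euler('z',yaw)*R.from_euler('x',np.pi)
for pos in [(0.5,-0.1,0.3),(0.50,0.275,0.26)]: print(delta(pos,down(2.94)))
E
```

```text
(array([ 0.456, -0.398, -0.042]), array([ 0.   ,  0.   , -2.675]))
(array([ 0.555, -0.76 , -0.002]), array([ 0.   ,  0.   , -2.675]))
```

View pics/conf.png

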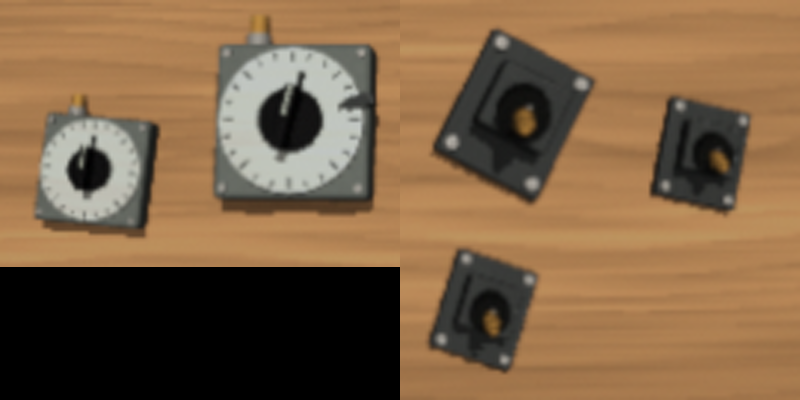

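The crop confirms both: the large regulator is at crop (290,120), its pointer up at (302,72) and its mark at right (352,102). The large block is at crop (515,115), clearly bigger than the other two.

{"method": "jog_arm", "body": {"turn": [[0,0,-1.6],[0,0,-1.6],[0,0,-1.6],[0,0,-1.6],[0,0,-1.6],[0,0,-1.6],[0,0,-1.6],[0,0,-1.6],[0,0,-1.6],[0,0,-2.675],[0,0,-2.675],[0,0,-2.675],[0,0,-2.675],[0,0,-2.675],[0,0,-2.675],[0,0,-2.675],[0,0,-2.675],[0,0,-2.675],[0,0,-2.675]], "translation": [[0.456,-0.398,-0.042],[0.456,-0.398,-0.042],[0.456,-0.398,-0.042],[0.456,-0.398,-0.042],[0.456,-0.398,-0.042],[0.456,-0.398,-0.042],[0.456,-0.398,-0.042],[0.456,-0.398,-0.042],[0.456,-0.398,-0.042],[0.555,-0.76,-0.002],[0.555,-0.76,-0.002],[0.555,-0.76,-0.002],[0.555,-0.76,-0.002],[0.555,-0.76,-0.002],[0.555,-0.76,-0.002],[0.555,-0.76,-0.002],[0.555,-0.76,-0.002],[0.555,-0.76,-0.002],[0.555,-0.76,-0.002]], "grip": [0,0,0,0,0,0,0,0,0,0,0,0,0,0,0,0,0,0,0]}}

```text
clock: 3.58
tool_pos: [0.5009, 0.2736, 0.2596]
eef_rot: [0.102, 0.995, -0.001, 0.0]
contact_force: [0.4, -1.0, 0.2]
opening: 1.0
finger_force: 0.0
```

```bash
python3 - <<'E'
from h import *
np.set_printoptions(precision=4,suppress=True)
a,p=snap('wrist','w1.png'); print(r.get_state()['q'],tool()[0],tool()[1].as_matrix())
for n in ['regulator','knob_grip','pointer_tip','mark_tip']:
    for d in models.place_of('wrist',n)[:3]: print(n,d['position'],round(d['p'],2),proj(p,d['position'])[0])
E
```

```text
[-0.0995  0.7347 -0.8635  1.7109  0.6484  1.0074  0.1674] [0.5009 0.2738 0.2597] [[-0.9792  0.2027  0.0004]
 [ 0.2027  0.9792 -0.0013]
 [-0.0006 -0.0012 -1.    ]]
regulator [0.5276, 0.2781, 0.0021] 0.84 [265.1246 179.9336]
regulator [0.4817, 0.4828, 0.0051] 0.58 [408.1562 119.0166]
knob_grip [0.4804, 0.4776, 0.0511] 0.68 [423.0561 121.6837]
knob_grip [0.5283, 0.2794, 0.0709] 0.58 [267.7006 196.3165]
pointer_tip [0.5759, 0.2646, 0.0533] 0.84 [263.0677 227.7562]
pointer_tip [0.5151, 0.4775, 0.0374] 0.83 [417.896  148.1954]
mark_tip [0.5411, 0.2309, 0.0501] 0.51 [231.9367 207.3589]
```

View pics/w1.png

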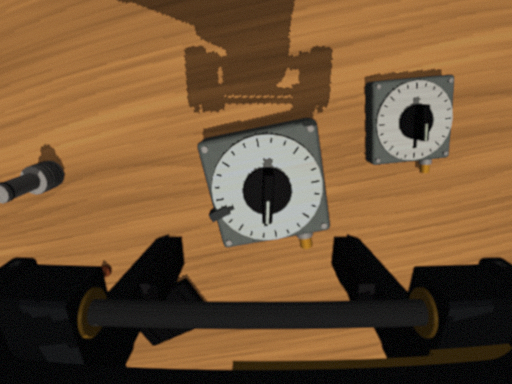

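The wrist picture shows the big scale centred near (267,188), the pointer line running down to about (268,225), and the mark's nose near (232,208).

```bash
python3 - <<'E'
from h import *
np.set_printoptions(precision=4,suppress=True)
a=cv2.imread('pics/w1.png');p=cams.camera_params('wrist')
w=((a.min(2)>140)).astype('u1');w[:,:200]=0;w[:,335:]=0;w[:115]=0;w[255:]=0
w=cv2.morphologyEx(w,cv2.MORPH_OPEN,np.ones((2,2)))
n,l,s,c=cv2.connectedComponentsWithStats(w);i=1+s[1:,4].argmax()
pts=np.argwhere(l==i)[:,::-1]; hull=cv2.convexHull(pts.astype(np.int32))[:,0]
W=unproj(p,hull,0.05)[:,:2]
(cx,cy),rad=cv2.minEnclosingCircle(W.astype('f4'));print('centre',cx,cy,rad)
C=np.array([cx,cy,.052])
# polar unwrap of world ring
g=cv2.cvtColor(a,cv2.COLOR_BGR2GRAY)
for rr in (0.036,.040,.044,.052,.056,.061):
    th=np.arange(-np.pi,np.pi,.01); X=np.c_[C[0]+rr*np.cos(th),C[1]+rr*np.sin(th),np.full(th.size,.052)]
    uv=proj(p,X).astype('f4'); v=cv2.remap(g,uv[:,:1],uv[:,1:],1)[:,0]
    d=th[v<90]; print(rr,d.min() if d.size else 0,d[d<-.7].mean() if (d<-.7).any() else None,d[abs(d)<.6].mean() if (abs(d)<.6).any() else None,d.size)
z=cv2.resize(a[115:255,195:335],(600,600),interpolation=cv2.INTER_CUBIC);cv2.imwrite('pics/w1c.png',z)
E
```

```text
centre 0.5288670659065247 0.2815217673778534 0.06963369995355606
0.036 -0.39159265358985174 None -0.2296878916850933 29
0.04 -0.37159265358985216 None -0.22948739043196045 31
0.044 -0.30159265358985365 None -0.2765926535898542 6
0.052 -1.3815926535898306 -1.3465926535898314 None 8
0.056 -1.41159265358983 -1.3415926535898317 None 15
0.061 -1.4415926535898294 -1.3465926535898316 None 20
```

View pics/w1c.png

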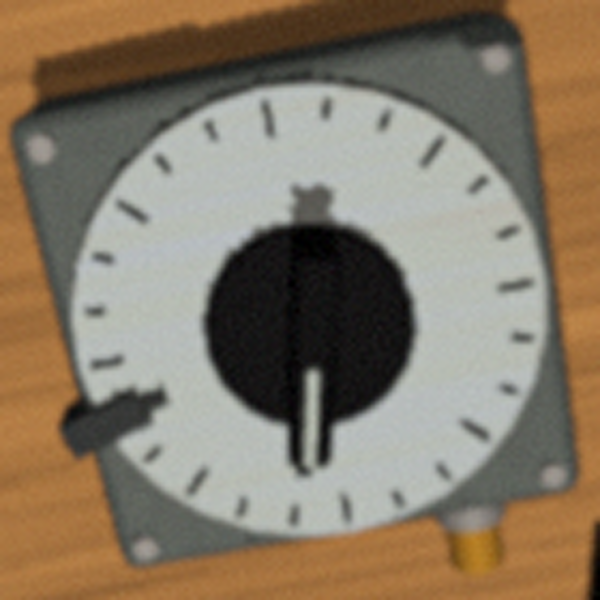

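```bash
python3 - <<'E'
from h import *
np.set_printoptions(precision=4,suppress=True)
p=cams.camera_params('wrist');k=140/600
a,b=unproj(p,[(195+313*k,115+370*k),(195+308.5*k,115+470*k)],.086)
print(a,b,np.arctan2(*(b-a)[[1,0]]))
C=np.array([.529,.2815])
for q in (a,b): print(np.arctan2(*(q[:2]-C)[[1,0]]))
down=lambda yaw:R.from_euler('z',yaw)*R.from_euler('x',np.pi)
for yaw in (-.22,-.27): print(delta((.529,.2815,.08),down(yaw+np.pi)))
E
```

```text
[0.5288 0.2806 0.086 ] [0.5572 0.2739 0.086 ] -0.232027017432076
-1.8051696420711127
-0.2637414678851422
(array([-0.0264,  0.0123,  0.1798]), array([-0.0003,  0.0003,  0.0171]))
(array([-0.0264,  0.0123,  0.1798]), array([-0.0003,  0.0003,  0.0671]))
```

{"method": "jog_arm", "body": {"turn": [[0,0,0.04],[0,0,0.04],[0,0,0.04],[0,0,0.04],[0,0,0.04],[0,0,0.04],[0,0,0.04],[0,0,0.04],[0,0,0.04],[0,0,0.04],[0,0,0.04]], "translation": [[-0.026,0.012,0.06],[-0.026,0.012,0.12],[-0.026,0.012,0.16],[-0.026,0.012,0.18],[-0.026,0.012,0.18],[-0.026,0.012,0.18],[-0.026,0.012,0.18],[-0.026,0.012,0.18],[-0.026,0.012,0.18],[-0.026,0.012,0.18],[-0.026,0.012,0.18]], "grip": [0,0,0.4,0.5,1,1,1,1,1,1,1], "force": 15}}

```text
clock: 5.2
tool_pos: [0.5279, 0.2799, 0.0797]
eef_rot: [0.121, 0.993, -0.002, -0.0]
contact_force: [-1.3, -4.9, 4.9]
opening: 0.136
finger_force: 15.0
```

{"method": "jog_arm", "body": {"turn": [[0,0,0.15],[0,0,0.3],[0,0,0.45],[0,0,0.6],[0,0,0.75],[0,0,0.9],[0,0,1.0],[0,0,1.1],[0,0,1.1],[0,0,1.1],[0,0,1.1]], "translation": [[0,0,0],[0,0,0],[0,0,0],[0,0,0],[0,0,0],[0,0,0],[0,0,0],[0,0,0],[0,0,0],[0,0,0],[0,0,0]], "grip": [1,1,1,1,1,1,1,1,1,1,1]}}

```text
clock: 6.58
tool_pos: [0.5279, 0.28, 0.0797]
eef_rot: [0.621, 0.784, -0.002, 0.001]
contact_force: [-1.9, -5.3, 6.0]
opening: 0.137
finger_force: 15.0
```

{"method": "jog_arm", "body": {"turn": [[0,0,0],[0,0,0],[0,0,0],[0,0,0],[0,0,0],[0,0,0],[0,0,0]], "translation": [[0,0,0],[0,0,0],[0,0,-0.05],[0.02,0,-0.1],[0.03,0,-0.15],[0.03,0,-0.18],[0.03,0,-0.18]], "grip": [0.6,0.4,0.2,0,0,0,0]}}

```text
clock: 7.45
tool_pos: [0.5223, 0.3132, 0.2623]
eef_rot: [0.621, 0.784, 0.003, 0.0]
contact_force: [-0.2, -0.4, -0.3]
opening: 0.898
finger_force: 0.0
```

```bash
python3 - <<'E'
from h import *
np.set_printoptions(precision=4,suppress=True)
a,p=snap('wrist','w2.png');a=a[:,:,::-1];g=cv2.cvtColor(np.ascontiguousarray(a),cv2.COLOR_BGR2GRAY)
print(r.get_state()['q'],tool()[0],tool()[1].as_matrix()[:,0])
C=np.array([.5285,.281])
uv=proj(p,[[*C,.052]])[0];print(uv)
for n in ['pointer_tip','mark_tip','regulator']:
    for d in models.place_of('wrist',n)[:3]:
        q=np.array(d['position'])-[*C,0];print(n,d['position'],round(d['p'],2),np.arctan2(q[1],q[0]))
for rr in (0.034,.036,.038,.040,.042,.044,.046,.05,.054,.058,.061):
    th=np.arange(-2.4,-.4,.01); X=np.c_[C[0]+rr*np.cos(th),C[1]+rr*np.sin(th),np.full(th.size,.052)]
    q=proj(p,X).astype('f4'); v=cv2.remap(g,q[:,:1],q[:,1:],1)[:,0]
    d=th[v<95]; print(rr,np.r_[d.min(),d.mean(),d.max()] if d.size else 0)
u,v=uv.astype(int);u=np.clip(u,80,432);v=np.clip(v,70,314)
cv2.imwrite('pics/w2c.png',cv2.resize(a[v-70:v+70,u-80:u+80],(640,560),interpolation=cv2.INTER_CUBIC))
E
```

```text
[-0.3054  0.7053 -0.5575  1.6077  0.4345  0.9525 -0.7808] [0.5216 0.312  0.2604] [-0.2278  0.9737  0.0011]
[255.8075 195.925 ]
pointer_tip [0.5143, 0.4773, 0.0386] 0.7 1.6430088014692197
pointer_tip [0.5394, 0.2341, 0.0544] 0.62 -1.3424408174828093
mark_tip [0.5411, 0.2304, 0.0504] 0.44 -1.3267478959578511
regulator [0.5276, 0.2792, 0.0027] 0.79 -2.0344439357957027
regulator [0.4837, 0.4802, 0.0021] 0.77 1.792015203393743
0.034 [-1.6    -1.4026 -1.2   ]
0.036 [-1.56   -1.3981 -1.23  ]
0.038 [-1.54   -1.3932 -1.24  ]
0.04 [-1.54 -1.39 -1.24]
0.042 [-1.53  -1.385 -1.24 ]
0.044 [-1.52  -1.385 -1.25 ]
0.046 [-1.5   -1.385 -1.27 ]
0.05 [-1.39 -1.35 -1.31]
0.054 [-1.38  -1.345 -1.31 ]
0.058 [-1.42  -1.335 -1.25 ]
0.061 [-1.43 -1.34 -1.25]
```

View pics/w2c.png

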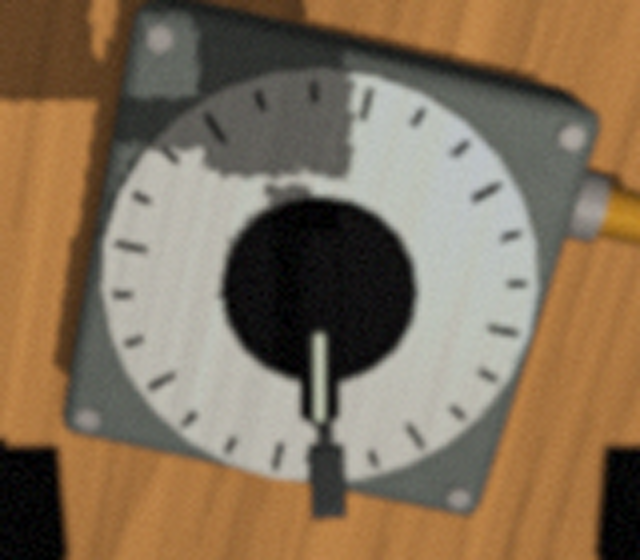

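The pointer and bar now line up with the mark: bar end at crop (320,420), mark at (327,480), about 0.04 rad or 2 mm apart. Next I look at the valve block from close by, then at the gauge.

```bash
cat >> h.py <<'E'
down=lambda yaw:R.from_euler('z',yaw)*R.from_euler('x',np.pi)
E
python3 - <<'E'
from h import *
print(delta((.47,-.27,.29),down(2.65)))
E
```

```text
(array([-0.55396088, -0.18158527, -0.03076379]), array([-2.77158509e-03,  4.52946363e-05, -8.49905908e-01]))
```

{"method": "jog_arm", "body": {"turn": [[0,0,-0.85],[0,0,-0.85],[0,0,-0.85],[0,0,-0.85],[0,0,-0.85],[0,0,-0.85],[0,0,-0.85],[0,0,-0.85],[0,0,-0.85],[0,0,-0.85],[0,0,-0.85],[0,0,-0.85],[0,0,-0.85]], "translation": [[-0.554,-0.182,-0.031],[-0.554,-0.182,-0.031],[-0.554,-0.182,-0.031],[-0.554,-0.182,-0.031],[-0.554,-0.182,-0.031],[-0.554,-0.182,-0.031],[-0.554,-0.182,-0.031],[-0.554,-0.182,-0.031],[-0.554,-0.182,-0.031],[-0.554,-0.182,-0.031],[-0.554,-0.182,-0.031],[-0.554,-0.182,-0.031],[-0.554,-0.182,-0.031]], "grip": [0,0,0,0,0,0,0,0,0,0,0,0,0]}}

```text
clock: 9.28
tool_pos: [0.4703, -0.2676, 0.2907]
eef_rot: [0.242, 0.97, 0.0, -0.0]
contact_force: [0.7, -0.3, -0.5]
opening: 1.0
finger_force: 0.0
```

```bash
python3 - <<'E'
from h import *
np.set_printoptions(precision=4,suppress=True)
a,p=snap('wrist','w3.png');a=a[:,:,::-1]
import pickle;pickle.dump(p,open('p3.pkl','wb'))
print(r.get_state()['q'],tool()[0],p['eye'])
for n in ['stem_tip','valve_block','core','gauge_center']:
    for d in models.place_of('wrist',n)[:3]: print(n,d['position'],round(d['p'],2),proj(p,d['position'])[0])
u,v=proj(p,[(.495,-.28,.05)])[0].astype(int);u=np.clip(u,100,412);v=np.clip(v,75,309);print(u,v)
cv2.imwrite('pics/w3c.png',cv2.resize(a[v-75:v+75,u-100:u+100],(800,600),interpolation=cv2.INTER_CUBIC))
E
```

```text
[ 0.9554  0.6624 -0.8985  1.758   0.5995  1.0202  0.9135] [ 0.4703 -0.2679  0.2908] [ 0.3951 -0.2285  0.4174]
stem_tip [0.4517, -0.4428, 0.0712] 0.91 [137.0502 216.6265]
stem_tip [0.3215, -0.2453, 0.068] 0.78 [213.7304  46.5524]
stem_tip [0.4822, -0.2725, 0.0954] 0.65 [258.973  184.2466]
valve_block [0.5057, -0.2806, -0.0011] 0.98 [261.1046 181.3459]
valve_block [0.3345, -0.2509, -0.0003] 0.85 [222.2685  66.2567]
valve_block [0.4703, -0.4464, 0.003] 0.84 [158.9922 210.1029]Traceback (most recent call last):
  File "<stdin>", line 7, in <module>
ValueError: it knows: cap_tin, chuck_floor, gauge, gauge_center, knob_grip, mark_tip, pad, pointer_tip, regulator, spare_core, stem_tip, valve_block
```

```bash
python3 - <<'E'
from h import *
import pickle;p=pickle.load(open('p3.pkl','rb'));a=cv2.imread('pics/w3.png')
u0,v0,k=160,110,4
c=cv2.resize(a[v0:v0+150,u0:u0+200],(800,600),interpolation=cv2.INTER_CUBIC)
f=lambda X:((proj(p,X)-[u0,v0]+.5)*k-.5)
O=np.array([.5053,-.284,0]);B=R.from_euler('z',-.467)
box=lambda z,w,d:B.apply([[w/2,d/2,z],[-w/2,d/2,z],[-w/2,-d/2,z],[w/2,-d/2,z]])+O
cv2.polylines(c,[f(box(.016,.12,.10)).astype(int)],True,(0,255,0),1)
T=np.array([.484,-.2705,.096]);s=B.apply([-np.sin(.4),0,np.cos(.4)])
for t in (-.035,-.005,0,.008): cv2.circle(c,tuple(f(T+t*s)[0].astype(int)),3,(0,0,255),-1)
e=np.cross(s,[0,0,1]);e/=np.linalg.norm(e);g=np.cross(s,e)
th=np.linspace(0,2*np.pi,40)[:,None]
for t,q in ((0,.005),(-.005,.008),(-.035,.023)): cv2.polylines(c,[f(T+t*s+q*(np.cos(th)*e+np.sin(th)*g)).astype(int)],True,(255,255,0),1)
cv2.imwrite('pics/w3c.png',c)
E
```

```text
(no output)
```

View pics/w3c.png

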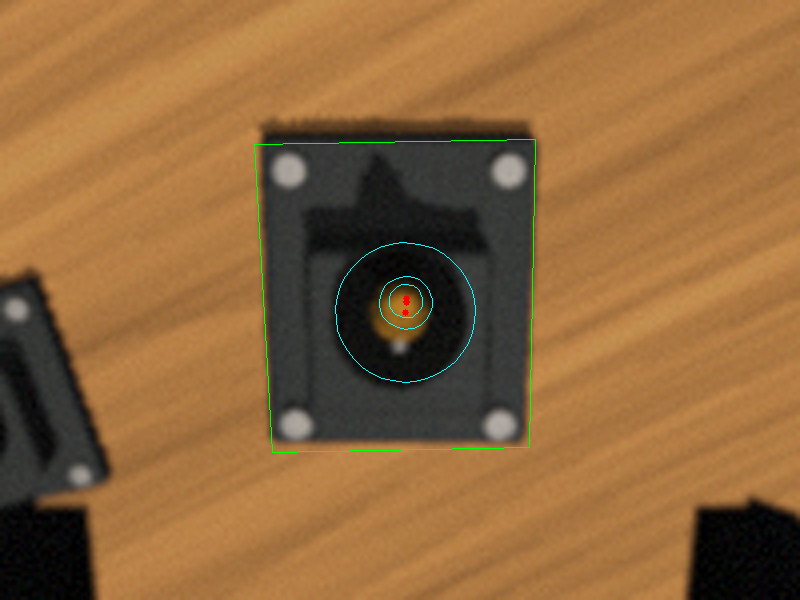

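The crop shows the big block with its plate close to my model outline. The brass stem is near (400,315) with a silver spot at (400,345), lower than my predicted tip at (405,300). I'll compare all three views, raw and overlaid.

```bash
cat > ov.py <<'E'
from h import *
import pickle;p3=pickle.load(open('p3.pkl','rb'))
def tiles(T,yaw):
    B=R.from_euler('z',yaw);s=B.apply([-np.sin(.4),0,np.cos(.4)]);T=np.array(T)
    e=np.cross(s,[0,0,1]);e/=np.linalg.norm(e);g=np.cross(s,e);th=np.linspace(0,2*np.pi,40)[:,None]
    rows=[]
    for fn,p,(u0,v0,w,h),k in (('w3.png',p3,(236,162,50,56),5),('s1.png',cams.camera_params('scene'),(165,132,44,50),5.5),('t1.png',cams.camera_params('top'),(332,194,44,50),5.5)):
        a=cv2.imread('pics/'+fn)[v0:v0+h,u0:u0+w];raw=cv2.resize(a,(260,290),interpolation=cv2.INTER_CUBIC);c=raw.copy()
        raw=np.clip(raw*1.6,0,255).astype('u1')
        f=lambda X:((proj(p,X)-[u0,v0]+.5)*[260/w,290/h])
        for t,q in ((.008,.0035),(0,.0035),(0,.005),(-.005,.008),(-.035,.008),(-.035,.023)): cv2.polylines(c,[f(T+t*s+q*(np.cos(th)*e+np.sin(th)*g)).astype(int)],True,(255,255,0) if t<.008 else (0,0,255),1)
        rows.append(np.vstack([raw,c]))
    return np.hstack(rows)
E
python3 - <<'E'
from ov import *
cv2.imwrite('pics/cmp.png',tiles((.484,-.2705,.096),-.467))
E
```

```text
(no output)
```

View pics/cmp.png

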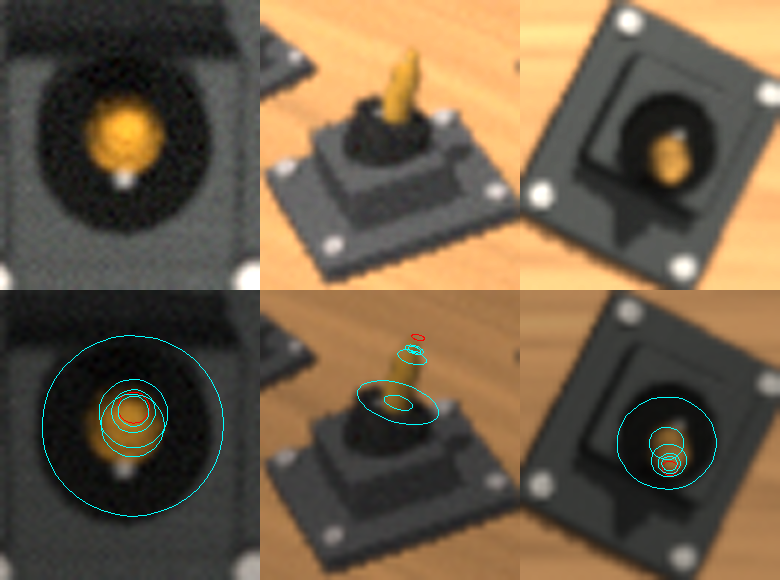

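The silver spot is just a screw behind the collar, and the wrist sees the stem almost end-on. I'll fit the brass silhouette in the three views.

```bash
cat > fit.py <<'E'
from h import *
import pickle
from scipy.optimize import minimize
p3=pickle.load(open('p3.pkl','rb'))
V=[('w3.png',p3,(236,162,50,56)),('s1.png',cams.camera_params('scene'),(165,132,44,50)),('t1.png',cams.camera_params('top'),(332,194,44,50))]
K=6
def obs(fn,b):
    u,v,w,h=b;a=cv2.resize(cv2.imread('pics/'+fn)[v:v+h,u:u+w],None,fx=K,fy=K,interpolation=cv2.INTER_CUBIC)
    H=cv2.cvtColor(a,cv2.COLOR_BGR2HSV);return H,a
def model(p,b,T,yaw):
    s=R.from_euler('z',yaw).apply([-np.sin(.4),0,np.cos(.4)]);e=np.cross(s,[0,0,1]);e/=np.linalg.norm(e);g=np.cross(s,e);th=np.linspace(0,2*np.pi,30)[:,None]
    m=np.zeros((b[3]*K,b[2]*K),'u1');L=[(-.035,.008),(-.005,.008),(0,.005)],[(0,.0035),(.008,.0035)]
    for part in L:
        X=np.vstack([T+t*s+q*(np.cos(th)*e+np.sin(th)*g) for t,q in part])
        cv2.fillConvexPoly(m,cv2.convexHull((((proj(p,X)-b[:2]+.5)*K)).astype(np.int32)),1)
    return m
E
python3 - <<'E'
from fit import *
np.set_printoptions(precision=4,suppress=True)
M=[]
for (fn,p,b) in V:
    H,a=obs(fn,b); m=((H[:,:,1]>140)&(H[:,:,0]>8)&(H[:,:,0]<30)).astype('u1')
    c=model(p,b,np.array([.484,-.2705,.096]),-.467); near=cv2.dilate(c,np.ones((60,60)))
    m&=near; n,l,st,_=cv2.connectedComponentsWithStats(m)
    lab=max(range(1,n),key=lambda i:(c&(l==i)).sum()); m=(l==lab).astype('u1'); M.append(m); print(fn,m.sum(),c.sum())
def cost(x,idx,z0=.096):
    T=np.array(x[:3]);return sum(np.mean(model(V[i][1],V[i][2],T,x[3])!=M[i])*1e2 for i in idx)+((x[2]-z0)/.002)**2*.1+((x[3]+.467)/.05)**2*.1
for idx in ([0],[1],[2],[0,1,2]):
    best=None
    s=np.array([[0,0,0,0]]+[[.004*(j==0),.004*(j==1),.002*(j==2),.08*(j==3)] for j in range(4)])+[.484,-.2705,.096,-.467]
    o=minimize(cost,s[0],args=(idx,),method='Nelder-Mead',options=dict(initial_simplex=s,maxiter=400)); print(idx,o.x,o.fun)
E
```

```text
w3.png 7096 5725
s1.png 3772 2152
t1.png 1804 1636
[0] [ 0.4838 -0.273   0.0967 -0.4544] 1.4880114789120389
[1] [ 0.4852 -0.2712  0.0966 -0.4682] 2.133540028797319
[2] [ 0.4841 -0.2707  0.096  -0.4671] 0.28914159000730405
[0, 1, 2] [ 0.4842 -0.272   0.0973 -0.4415] 4.1074007300582025
```

```bash
python3 - <<'E'
from h import *
print(delta((.455,-.026,.25),down(np.pi-.46)))
E
```

```text
(array([0.12751606, 0.20683196, 0.04083944]), array([ 2.77315782e-05,  1.09968796e-04, -2.97797619e-02]))
```

{"method": "jog_arm", "body": {"turn": [[0,0,-0.03],[0,0,-0.03],[0,0,-0.03],[0,0,-0.03],[0,0,-0.03],[0,0,-0.03],[0,0,-0.03]], "translation": [[0.128,0.207,0.041],[0.128,0.207,0.041],[0.128,0.207,0.041],[0.128,0.207,0.041],[0.128,0.207,0.041],[0.128,0.207,0.041],[0.128,0.207,0.041]], "grip": [0,0,0,0,0,0,0]}}

```text
clock: 10.3
tool_pos: [0.4549, -0.0283, 0.2497]
eef_rot: [0.23, 0.973, -0.0, 0.0]
contact_force: [-0.7, 0.6, 0.4]
opening: 1.006
finger_force: 0.0
```

```bash
python3 - <<'E'
from h import *
np.set_printoptions(precision=4,suppress=True)
a,p=snap('wrist','w4.png');print(tool()[0],r.get_state()['q'])
for n in ['gauge_center','gauge','chuck_floor']:
    for d in models.place_of('wrist',n)[:2]: print(n,d['position'],round(d['p'],2),proj(p,d['position'])[0])
E
```

```text
[ 0.455  -0.0283  0.2497] [ 0.5027  0.5995 -0.8541  2.0461  0.6464  0.7855  0.3597]
gauge_center [0.4512, -0.0306, 0.048] 0.6 [255.0613 170.5086]
gauge [0.4537, -0.0264, 0.0038] 0.63 [258.9824 162.7433]
chuck_floor [0.4477, -0.0241, 0.0197] 0.64 [258.5506 160.5645]
```

View pics/w4.png

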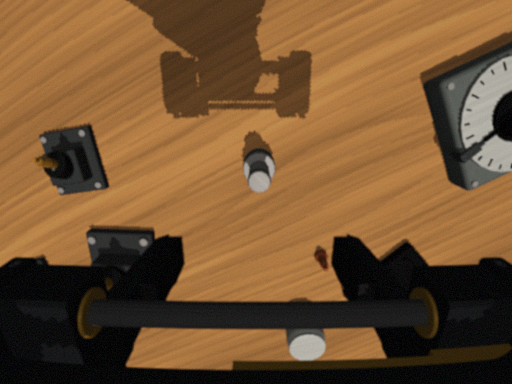

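The picture shows the gauge near (259,170) with its top disc at (260,183). The path down to it is clear.

```bash
python3 - <<'E'
from h import *
np.set_printoptions(precision=4,suppress=True)
p=cams.camera_params('wrist');a=cv2.imread('pics/w4.png')
w=(a.min(2)>110).astype('u1');w[:160]=0;w[205:]=0;w[:,:235]=0;w[:,290:]=0
n,l,s,c=cv2.connectedComponentsWithStats(w);i=1+s[1:,4].argmax();print(s[i],c[i])
u,v=c[i][0],s[i][1]
pts=np.argwhere(l==i)[:,::-1];W=unproj(p,cv2.convexHull(pts.astype(np.int32))[:,0],.096)[:,:2]
print(cv2.minEnclosingCircle(W.astype('f4')))
print(delta((.4535,-.027,.066),down(np.pi-.46)))
E
```

```text
[249 172  21  21 347] [258.9107 181.7435]
((0.45309075713157654, -0.026140976697206497), 0.01130601018667221)
(array([0.0016, 0.0001, 0.1837]), array([-0.0002,  0.0002, -0.0041]))
```

{"method": "jog_arm", "body": {"turn": [[0,0,0],[0,0,0],[0,0,0],[0,0,0],[0,0,0],[0,0,0],[0,0,0],[0,0,0],[0,0,0],[0,0,0]], "translation": [[0.002,0,0.06],[0.002,0,0.12],[0.002,0,0.16],[0.002,0,0.184],[0.002,0,0.184],[0.002,0,0.184],[0.002,0,0.184],[0.002,0,0.184],[0.002,0,0.184],[0.002,0,0.184]], "grip": [0,0,0,0,0.5,1,1,1,1,1], "force": 50}}

```text
clock: 11.75
tool_pos: [0.4531, -0.0258, 0.0659]
eef_rot: [0.229, 0.973, 0.0, 0.0]
contact_force: [0.5, 0.6, 0.5]
opening: 0.343
finger_force: 0.0
```

```bash
python3 - <<'E'
from h import *
np.set_printoptions(precision=4,suppress=True)
p0,q0=tool();print(p0,q0.as_matrix(),r.get_state()['opening'],r.get_state()['finger_force'])
T=np.array([.4843,-.272,.0965]);yaw=-.46
Z=R.from_euler('z',yaw);s=Z.apply([-np.sin(.4),0,np.cos(.4)])
# tool z=-s, tool x=horizontal-ish along lean
Rt=Z*R.from_euler('y',-.4)*R.from_euler('z',np.pi)*R.from_euler('x',np.pi)
print('toolz',Rt.as_matrix()[:,2],s)
h=p0[2]-.024 # TCP above chuck floor along axis
for d in (.10,.028,0,-.004): print(d,T+(h+d)*s,*delta(T+(h+d)*s,Rt))
print(delta(p0+[0,0,.17],q0)); 
up,_=T+(h+.1)*s,0
# axes at up pose: press is along +tool z
E
```

```text
[ 0.4531 -0.0258  0.0659] [[-0.8952  0.4457  0.0003]
 [ 0.4457  0.8952 -0.0001]
 [-0.0003  0.0001 -1.    ]] 0.34287171075298434 0.0
toolz [ 0.3489 -0.1729 -0.9211] [-0.3489  0.1729  0.9211]
0.1 [ 0.4348 -0.2475  0.2272] [-0.0824 -0.2066 -0.1613] [-0.0003 -0.3997 -0.002 ]
0.028 [ 0.4599 -0.2599  0.1609] [-0.1104 -0.2065 -0.095 ] [-0.0003 -0.3997 -0.002 ]
0 [ 0.4697 -0.2648  0.1351] [-0.1213 -0.2065 -0.0692] [-0.0003 -0.3997 -0.002 ]
-0.004 [ 0.4711 -0.2655  0.1314] [-0.1229 -0.2065 -0.0655] [-0.0003 -0.3997 -0.002 ]
(array([-0.0001,  0.    , -0.17  ]), array([0., 0., 0.]))
```

{"method": "jog_arm", "body": {"turn": [[0,0,0],[0,0,0],[0,0,0],[0,0,0],[0,0,0],[0,0,0],[0,-0.1,0],[0,-0.2,0],[0,-0.3,0],[0,-0.4,0],[0,-0.4,0],[0,-0.4,0],[0,-0.4,0]], "translation": [[0,0,0],[0,0,0],[0,0,0],[0,0,-0.04],[0,0,-0.1],[0,0,-0.16],[-0.02,-0.05,-0.165],[-0.04,-0.1,-0.165],[-0.06,-0.15,-0.165],[-0.07,-0.18,-0.163],[-0.082,-0.207,-0.161],[-0.082,-0.207,-0.161],[-0.082,-0.207,-0.161]], "grip": [1,1,1,1,1,1,1,1,1,1,1,1,1], "force": 50}}

```text
clock: 13.38
tool_pos: [0.4338, -0.2471, 0.2264]
eef_rot: [0.225, 0.954, -0.045, 0.193]
contact_force: [-0.4, -0.1, -1.0]
opening: 0.259
finger_force: 50.0
```

```bash
python3 - <<'E'
from h import *
np.set_printoptions(precision=4,suppress=True)
p0,q0=tool();s=r.get_state();print(p0,q0.as_matrix(),s['opening'],s['finger_force'],s['contact_force'])
a,p=snap('scene','s5.png');b,pt=snap('top','t5.png')
pred=p0+q0.apply([0,0,.0419]);pc=p0+q0.apply([0,0,.018]);print('pred floor',pred,'centre',pc)
for c in('scene','top'):
    for n in ['chuck_floor','gauge_center','gauge','stem_tip']:
        for d in models.place_of(c,n)[:2]: print(c,n,np.array(d['position']),round(d['p'],2))
T=np.array([.4843,-.272,.0965]);ax=-q0.as_matrix()[:,2]
def draw(im,p,u0,v0,w,h):
    c=cv2.resize(im[v0:v0+h,u0:u0+w,::-1],(390,390),interpolation=cv2.INTER_CUBIC);e=q0.as_matrix()[:,0];g=q0.as_matrix()[:,1];th=np.linspace(0,2*np.pi,40)[:,None]
    ln=lambda C,q,col:cv2.polylines(c,[((proj(p,C+q*(np.cos(th)*e+np.sin(th)*g))-[u0,v0]+.5)*[390/w,390/h]).astype(int)],True,col,1)
    F=pred-.024*ax
    for t,q in((0,.02),(.04,.02),(.04,.012),(.096,.012)): ln(F+t*ax,q,(255,255,0))
    for t,q in((0,.005),(-.005,.008)): ln(T+t*ax,q,(0,0,255))
    return c
u=proj(p,T)[0].astype(int);v=proj(pt,T)[0].astype(int)
cv2.imwrite('pics/g5.png',np.hstack([draw(a,p,u[0]-35,u[1]-55,80,80),draw(b,pt,v[0]-45,v[1]-20,80,80)]))
E
```

```text
[ 0.4338 -0.2471  0.2264] [[-0.8248  0.4459  0.3477]
 [ 0.4113  0.8951 -0.1723]
 [-0.3881  0.0009 -0.9216]] 0.2589004749681465 50.00017253682017 [-0.4322 -0.0572 -1.0245]
pred floor [ 0.4484 -0.2544  0.1877] centre [ 0.4401 -0.2502  0.2098]
scene chuck_floor [ 0.446  -0.2559  0.1873] 0.53
scene chuck_floor [ 0.4413 -0.2525  0.2126] 0.35
scene gauge_center [ 0.4394 -0.2504  0.2158] 0.54
scene gauge_center [ 0.4843 -0.2681  0.0936] 0.48
scene gauge [ 0.4588 -0.2618  0.1709] 0.62
scene stem_tip [0.5401 0.232  0.0509] 0.71
scene stem_tip [ 0.485  -0.2682  0.0927] 0.66
top chuck_floor [ 0.4478 -0.2557  0.188 ] 0.59
top gauge_center [ 0.5075 -0.2819 -0.0019] 0.56
top gauge_center [ 0.4437 -0.2524  0.211 ] 0.38
top gauge [ 0.4558 -0.2592  0.1663] 0.6
top stem_tip [ 0.3259 -0.2476  0.0709] 0.6
top stem_tip [ 0.485  -0.2722  0.0968] 0.45
```

View pics/g5.png

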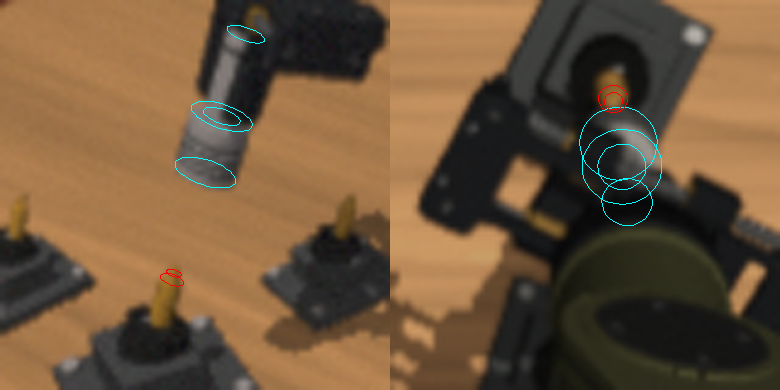

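The overlay fits: the gauge is held coaxial with the tool at left (205,115), and the stem tip at (172,275) is on the prediction to within about 2 mm. I'll lower it along the tool axis.

{"method": "jog_arm", "body": {"turn": [[0,0,0],[0,0,0],[0,0,0],[0,0,0],[0,0,0],[0,0,0]], "translation": [[0,0,0.03],[0,0,0.055],[0,0,0.07],[0,0,0.075],[0,0,0.08],[0,0,0.08]], "grip": [1,1,1,1,1,1]}}

```text
clock: 14.62
tool_pos: [0.4622, -0.2615, 0.1532]
eef_rot: [0.224, 0.954, -0.046, 0.194]
contact_force: [-0.0, -0.1, -1.4]
opening: 0.26
finger_force: 50.0
```

```bash
cat > st.py <<'E'
from h import *
np.set_printoptions(precision=4,suppress=True)
p0,q0=tool();s=r.get_state();T=np.array([.4843,-.272,.0965])
Z=R.from_euler('z',-.46);ax=Z.apply([-np.sin(.4),0,np.cos(.4)])
fl=p0+q0.apply([0,0,.0419])
print('floor rel stem in tool axes',q0.inv().apply(T-fl),'F tool',q0.inv().apply(s['contact_force']),'M',q0.inv().apply(s['moment']),'ang',np.arccos(min(1,-q0.as_matrix()[:,2]@ax)),s['opening'],s['finger_force'],s['clock'])
E
python3 st.py
```

```text
floor rel stem in tool axes [-0.0004  0.0005  0.0199] F tool [ 0.5215 -0.1044  1.2887] M [-0.0477  0.4132  0.0182] ang 0.0009261456995593872 0.25978331847332664 50.00011324882507 14.625
```

{"method": "jog_arm", "body": {"turn": [[0,0,0],[0,0,0],[0,0,0],[0,0,0]], "translation": [[0,0,0.004],[0,0,0.008],[0,0,0.011],[0,0,0.011]], "grip": [1,1,1,1]}}

```text
clock: 15.12
tool_pos: [0.466, -0.2634, 0.1427]
eef_rot: [0.224, 0.954, -0.045, 0.193]
contact_force: [0.5, 0.2, -2.2]
opening: 0.26
finger_force: 50.0
```

```bash
python3 st.py
```

```text
floor rel stem in tool axes [-0.0007  0.0005  0.0085] F tool [0.5353 0.4102 2.1987] M [-0.0908  0.4205  0.0305] ang 0.0006920260883233753 0.25999674671950906 50.000068321824074 15.125
```

No lateral contact. Now I push home.

{"method": "jog_arm", "body": {"turn": [[0,0,0],[0,0,0],[0,0,0],[0,0,0],[0,0,0],[0,0,0]], "translation": [[0,0,0.002],[0,0,0.004],[0,0,0.006],[0,0,0.008],[0,0,0.01],[0,0,0.01]], "grip": [1,1,1,1,1,1]}}

```text
clock: 15.88
tool_pos: [0.4694, -0.2652, 0.1338]
eef_rot: [0.224, 0.954, -0.046, 0.194]
contact_force: [-2.7, -0.1, 4.5]
opening: 0.261
finger_force: 50.0
```

```bash
python3 st.py
```

```text
floor rel stem in tool axes [-0.0005  0.0005 -0.0011] F tool [ 0.4757 -1.2798 -5.1131] M [ 0.0447  0.3934 -0.0062] ang 0.0009477950086891422 0.2613742989106342 49.99994996935129 15.875
```

{"method": "jog_arm", "body": {"turn": [[0,0,0],[0,0,0],[0,0,0],[0,0,0]], "translation": [[0,0,0.001],[0,0,0.002],[0,0,0.003],[0,0,0.003]], "grip": [1,1,1,1]}}

```text
clock: 16.38
tool_pos: [0.4696, -0.2651, 0.1333]
eef_rot: [0.223, 0.954, -0.046, 0.194]
contact_force: [-14.3, 4.3, 31.2]
opening: 0.263
finger_force: 50.0
```

```bash
python3 st.py
```

```text
floor rel stem in tool axes [-0.0006  0.0005 -0.0017] F tool [  1.3382  -2.6061 -34.4607] M [ 0.6057  0.4564 -0.0105] ang 0.002810817184297141 0.26303354270210494 50.00085046514869 16.375
```

{"method": "jog_arm", "body": {"turn": [[0,0,0],[0,0,0],[0,0,0],[0,0,0],[0,0,0]], "translation": [[0,0,-0.001],[0,0,-0.001],[0,0,-0.001],[0,0,-0.001],[0,0,-0.001]], "grip": [1,1,1,1,1]}}

```text
clock: 17.0
tool_pos: [0.4695, -0.2652, 0.1334]
eef_rot: [0.224, 0.954, -0.046, 0.194]
contact_force: [-9.5, 2.8, 21.3]
opening: 0.265
finger_force: 50.0
```

```bash
python3 - <<'E'
import st
from h import *
cams.snapshot('top');cams.snapshot('scene')
for c in('top','scene'):
    for n in('pointer_tip','mark_tip','chuck_floor'):
        for d in models.place_of(c,n)[:2]: print(c,n,np.array(d['position']),round(d['p'],2))
E
```

```text
floor rel stem in tool axes [-0.0006  0.0005 -0.0016] F tool [  0.6487  -1.7    -23.4376] M [0.3993 0.4507 0.0832] ang 0.0020580956221463833 0.26471022048426124 50.00081900507212 17.0
top pointer_tip [0.536  0.2363 0.051 ] 0.91
top pointer_tip [0.5145 0.4768 0.0398] 0.75
top mark_tip [0.5424 0.2367 0.0516] 0.57
top chuck_floor [ 0.4824 -0.2721  0.0971] 0.47
scene pointer_tip [0.5366 0.2366 0.0535] 0.98
scene pointer_tip [0.5096 0.473  0.0356] 0.65
scene mark_tip [0.5415 0.2328 0.0514] 0.64
scene mark_tip [ 0.7307 -0.0816 -0.0017] 0.21
scene chuck_floor [ 0.4838 -0.2713  0.0975] 0.62
```

The gauge is hard home, with the floor on the stem face at about 23 N. The top and scene pointer estimates read a few mm off the mark, so I recheck the pointer angle from the saved close-up before handing in.

```bash
python3 - <<'E'
from h import *
import pickle
np.set_printoptions(precision=4,suppress=True)
p=pickle.load(open('p3.pkl','rb'))
qa=R.from_quat([.242,.97,0,0]);ta=np.array([.4703,-.2679,.2908]);qb=R.from_quat([.621,.784,.003,0]);tb=np.array([.5216,.312,.2604])
p2=dict(p);p2['eye']=tb+qb.apply(qa.inv().apply(np.array(p['eye'])-ta));p2['orientation']=(qb*qa.inv()*R.from_quat(p['orientation'])).as_quat()
C=np.array([.5285,.281]);print(proj(p2,[[*C,.052]]))
a=cv2.imread('pics/w2.png')
ang=lambda d:np.arctan2(d[1],d[0])
def line(mask,z):
    vu=np.argwhere(mask)[:,::-1];W=unproj(p2,vu,z)[:,:2];vx,vy,x,y=cv2.fitLine(W.astype('f4'),cv2.DIST_L2,0,.01,.01).ravel();
    if vy>0: vx,vy=-vx,-vy
    return ang((vx,vy)),W.mean(0),ang(W.mean(0)-C),len(vu)
roi=np.zeros(a.shape[:2],bool);roi[208:231,249:262]=1
print('white line',line((a.min(2)>110)&roi&(np.abs(np.arange(512)-255)[None]<4),.086))
m=np.zeros_like(roi);m[236:254,250:263]=1
print('mark',line((a.max(2)<95)&m,.054))
# face circle centre
w=(a.min(2)>60).astype('u1');roi2=np.zeros_like(w);roi2[140:247,198:312]=1
for z,n in((.05,'face'),):
    w=((a.min(2)>120)&(roi2>0)).astype('u1');nn,l,s,c=cv2.connectedComponentsWithStats(w);i=1+s[1:,4].argmax()
    W=unproj(p2,cv2.convexHull(np.argwhere(l==i)[:,::-1].astype(np.int32))[:,0],z)[:,:2];print(n,cv2.minEnclosingCircle(W.astype('f4')))
# disc centre (dark, z .056) & dark bar beyond disc
for yaw in(-1.30,-1.34,-1.38,-1.42):
    tip=proj(p2,[[*(C+.0465*np.array([np.cos(yaw),np.sin(yaw)])),.052],[*(C+.03*np.array([np.cos(yaw),np.sin(yaw)])),.086]]);print(yaw,(tip-[175,125])*4)
E
```

```text
[[256.5763 196.3891]]
white line (np.float32(-1.3205775), array([0.5299, 0.2644]), np.float64(-1.4840177842230993), 43)
mark (np.float32(-1.3025966), array([0.5437, 0.2156]), np.float64(-1.342472534458394), 149)
face ((0.5264226198196411, 0.27943485975265503), 0.06980966776609421)
-1.3 [[331.9196 419.2849]
 [330.5761 419.2962]]
-1.34 [[326.2552 419.3927]
 [326.5093 419.3736]]
-1.38 [[320.5906 419.2949]
 [322.4424 419.3034]]
-1.42 [[314.9337 418.9916]
 [318.3814 419.0859]]
```

The close-up agrees: bar at about -1.33 rad, mark at about -1.31 to -1.34, so under 2 mm at the tip. Handing in.

```bash
python3 -c "
from plant import r
print(r.finish_job())"
```

```text
the job is handed in; nothing more can be done
None
```

I handed the job in at about 17 s of the 56 s; the judge returned no verdict. By my measurements the pointer stands within about 2 mm of the set mark, and the gauge, gripped at 50 N, is pressed hard home on the stem with about 23 N. The core can't be read directly, but the hard stop at the expected depth says it snapped in.

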